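# Clip the lid of the storeroom parts box

## Task

One of the two lidded storage boxes on the bench still has the four hinged clips of its lid sticking out, one on each side. Flip all four clips down so that each lies flat against the side of the box and the lid is locked; the other box is already shut.

Things in the scene. Friction and masses are not known exactly. Their poses are not given: they have to be found in the camera images.
- front_clip_edge (a point): Middle of the free edge of the clip on the box's front long side, nearest the robot. All four are alike: white flap 52 mm wide, 40 mm from hinge to free edge, a plain plate 4 mm thick (this point is mid-thickness). Axes turn with the clip: z from free edge to hinge (hinge line 40 mm along +z), y along the hinge, x out of the outer face. Locked: z straight up, x away from the box.
- back_clip_edge (a point): The same on the back long side, away from the robot. The box: grey plastic, white lid already seated, 120 mm front to back, 170 mm wide, 92 mm high, heavy, does not slide. An equal box beside it, left or right, has its clips down; both are turned up to 0.4 rad. Hinges: level, 84 mm above the bench, 6 mm outside the lid's edge, in the middle of each side.
- left_clip_edge (a point): The same on the short side to the robot's left (+y). At the start the flaps stand out about level (20 degrees up or down), z then pointing in towards the box. Friction holds a clip at any angle; it yields to 1 to 2 N at the free edge, stops by itself when flat (free edge then 44 mm above the bench) and does not spring back.
- right_clip_edge (a point): The same on the short side to the robot's right (-y). A closed fingertip coming straight down on a flap, to about the height of its locked free edge, folds it most of the way; a push of a few newtons towards the box then lays it flat, its outer face 2 mm outside the hinge line.

How it is judged:
By the outcome, as a careful person would: the job done as asked, in the order asked, and still so for the second after the job is handed in, with the robot touching nothing.
It also fails if it takes over 53 s, if anything falls off the work surface, if the arm or the gripper's body presses on something with over 40 N, if the wrist force passes 120 N, or if a joint passes its speed limit or range.

## Robot

A 6-joint arm with a two-finger parallel gripper is mounted at the origin on the work surface. World frame = base frame: x ahead of the robot, y to its left, z up, the work surface at z = 0. Lengths are in m, angles in rad, forces in N, time in s.
With the tool pointing down it reaches from about 0.3 to 0.875 m from the base axis. Payload 4.2 kg.
Tool frame: the origin (TCP) lies at the very end of the fingers, on their centre line; the grasp point (between the pads) lies 19 mm behind it; z points along the fingers, y is the line along which they close (so a half turn about z gives the same grasp; the last joint's range is limited). The gripper opens to 85 mm and grips with 20 to 120 N. Pads are 22 mm wide; open, the fingers measure 114 mm over their backs; the gripper's body (76 mm by 85 mm) begins 54 mm behind the grasp point. The pads swing forward as they close: fully open they stand 13 mm farther back than shut.
Start: joints at [-1.173, 0.32, 1.565, -0, 1.257, -0.02], TCP at [0.233, -0.526, 0.231] pointing down, gripper open.
Joint ranges: [-3.11, 3.11], [-0.84, 2.01], [0.21, 2.61], [-1.34, 4.49], [0.05, 2.63], [-2.56, 2.56]. Speed limits (rad/s): [2.57, 2.57, 3.14, 3.14, 3.14, 3.14].

## Interface

Orientations are given as [roll, pitch, yaw] about the fixed x, y, z axes, in that order (R = Rz(yaw) Ry(pitch) Rx(roll)).
In Python, from cell import ctrl, imaging, sensors, hand_in gives the robot as it stands (ctrl), with the cameras (imaging), the job as plain functions and the readings (sensors).
- The arm moves only by the shell command python3 drive.py 'ROWS' [OPENING]. ROWS is a JSON list of rows, 1 to 5 of them, each an object with the fields tx, ty, tz (the shift in m), ax, ay, az (a rotation vector in rad); a field left out counts as zero; each row shifts and turns the commanded pose from where the row before left it, along the tool's axes as they then stand; what a row does not reach is not made up. A row lasts 1/10 s, in which the tool goes at most 0.05 m and 0.15 rad, less where a joint would pass 70% of its speed; a pose out of reach is approached as far as the arm can. OPENING is the opening from 0.0 (shut) to 1.0 (fully open), set as the command begins (- or left out keeps the last). The fingers move at their own pace and stop on an object; the grip force is fixed at half the most. Time passes only in rows, so rows that do not move let the fingers close. It prints the time, the measured TCP pose, the force, the opening and the grip force at its end. Input that does not fit is refused with a message, and nothing moves.
- sensors.get_state(): the state, without advancing time (a new reading comes with each control period).
- imaging.camera(name): name is "side" or "top" or "wrist"; returns a dict with "img" (420x560x3 uint8, blue, green, red), "mtx" (3x3 intrinsics, pixels), "pose" (4x4, takes a point from camera to world coordinates); the wrist camera has in their place "T_tool_cam" (4x4, takes a point from camera to tool coordinates, whose origin is the TCP and whose axes are the flange's). Camera axes: x right, y down, z forward; pixel columns grow to the right and rows downward; lengths in m; the calibration is good to about 2 mm. A picture is of the moment at which its call begins: read the wrist's pose just before it. There is no depth.
- hand_in(): hands the job in; it is judged then, once.
The state is a dict: "t": time; "qpos": joint angles; "joint_vel": joint speeds; "joint_torque": joint torques, N m; "ee_pos": TCP position; "orientation": TCP orientation; "force": force on the tool from outside, world axes, zero at the start; "ft_torque": the same for the moment, N m; "grip_width": opening from 0.0 (shut) to 1.0 (fully open); "grip_force": force on a finger pad.
Only numpy, scipy, OpenCV 4.12 (cv2) and the standard library are available. Lean on these libraries where they do the work, as an engineer would, in place of code of your own. Each camera call takes 0.05 s, during which the arm holds its last target. There are 200 camera calls.

## Working session

There is one attempt and no reset: what is moved stays moved. The work goes in short steps, Python scripts to look and compute and a shell command to move; the robot and the scene stay as the last step left them, time stands still between calls to the robot, and variables do not carry over. Pictures are saved under pics/ and viewed, at most 10 in all, crops included, and the job is handed in when it is done.

```bash
ls; mkdir -p pics
python3 - <<'E'
from cell import ctrl, imaging, sensors, hand_in
import cv2,numpy as np
for n in("top","side"):
    c=imaging.camera(n);cv2.imwrite(f"pics/{n}0.png",c["img"]);np.savez(f"pics/{n}0.npz",mtx=c["mtx"],pose=c["pose"])
    print(n,c["mtx"].round(1).tolist(),c["pose"].round(3).tolist())
s=sensors.get_state();print({k:np.round(v,3).tolist() for k,v in s.items()})
E
```

```text
cell.py
drive.py
pics
top [[432.6, 0.0, 271.2], [0.0, 432.6, 210.9], [0.0, 0.0, 1.0]] [[0.105, -0.968, 0.228, 0.354], [-0.994, -0.103, 0.022, -0.009], [0.002, -0.229, -0.973, 0.9], [0.0, 0.0, 0.0, 1.0]]
side [[447.9, 0.0, 286.2], [0.0, 447.9, 208.1], [0.0, 0.0, 1.0]] [[-0.997, -0.032, 0.064, 0.514], [-0.071, 0.555, -0.829, 0.721], [-0.008, -0.831, -0.556, 0.549], [0.0, 0.0, 0.0, 1.0]]
{'t': 0.1, 'qpos': [-1.173, 0.32, 1.566, -0.0, 1.257, -0.02], 'joint_vel': [-0.001, -0.002, -0.001, -0.001, -0.0, -0.002], 'joint_torque': [0.0, -41.641, -23.47, -0.0, 0.005, -0.0], 'ee_pos': [0.233, -0.525, 0.231], 'orientation': [-3.14, -0.0, 0.418], 'force': [0.965, -0.514, 0.152], 'ft_torque': [-0.034, -0.036, -0.057], 'grip_force': 0.0, 'grip_width': 1.001}
```

View pics/top0.png

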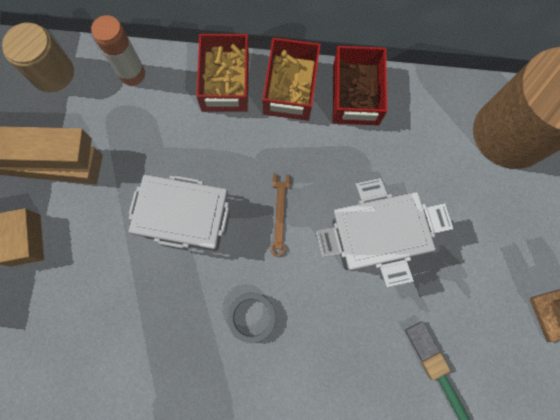

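View pics/side0.png

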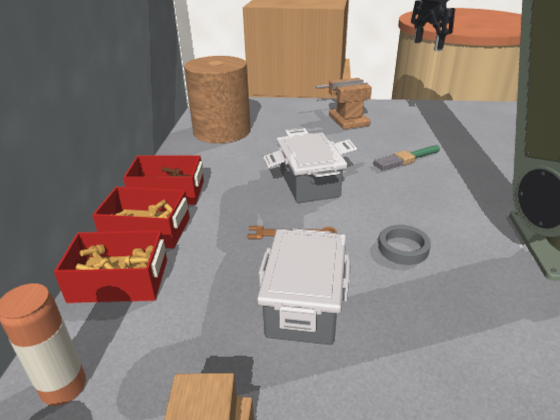

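The top view shows the box with its clips out at about (385,231) px, on the robot's right. The flaps are near (371,189) back, (439,218) right, (397,273) front and (328,242) left. The side view shows the same box at about (312,160). I'll enlarge both.

Run:
```python
import cv2,numpy as np
a=cv2.imread("pics/top0.png")[165:300,305:465];b=cv2.imread("pics/side0.png")[115:205,255:365]
cv2.imwrite("pics/topc.png",cv2.resize(a,None,fx=4.5,fy=4.4,interpolation=cv2.INTER_CUBIC) if 0 else cv2.resize(a,(640,540),interpolation=cv2.INTER_CUBIC))
cv2.imwrite("pics/sidec.png",cv2.resize(b,(660,540),interpolation=cv2.INTER_CUBIC))
```

```text
(no output)
```

View pics/topc.png

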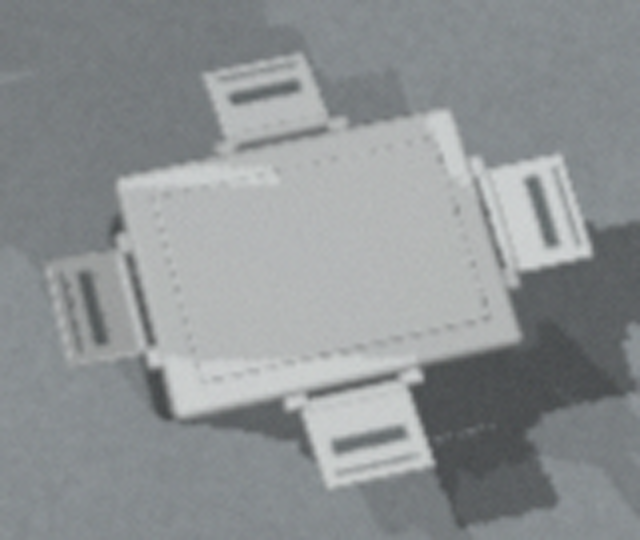

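View pics/sidec.png

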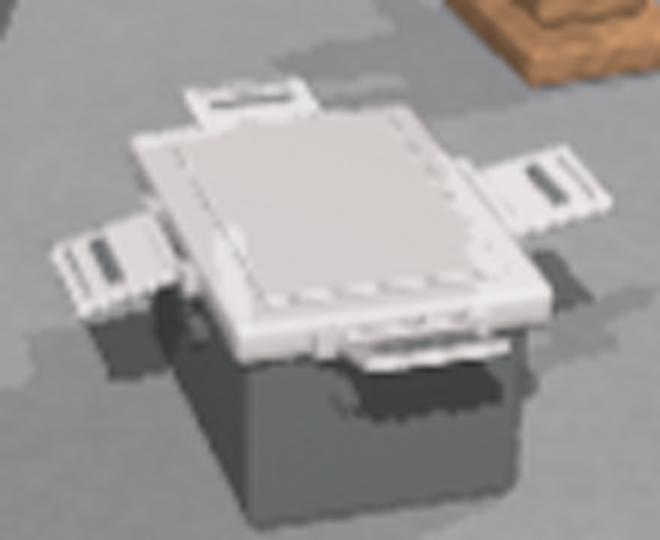

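The crops resolve the lid corners and the free-edge ends of all four flaps in both views, e.g. top crop lid (118,180), (455,110), (520,342), (178,418). I'll triangulate these.

```bash
cat > tri.py <<'E'
import numpy as np,cv2
C={n:np.load(f"pics/{n}0.npz") for n in("top","side")}
P={n:C[n]["mtx"]@np.linalg.inv(C[n]["pose"])[:3] for n in C}
def tri(a,b):
    a=np.array(a,float)/4+[305,165]-.375;b=np.array(b,float)/6+[255,115]-.42
    X=cv2.triangulatePoints(P["top"],P["side"],a.reshape(2,1),b.reshape(2,1)).ravel();X=X[:3]/X[3]
    e=[np.linalg.norm((lambda p:p[:2]/p[2])(P[n]@np.r_[X,1])-q) for n,q in(("top",a),("side",b))]
    return X,max(e)
E
python3 - <<'E'
from tri import *
D=dict(BL=((118,180),(243,335)),BR=((455,110),(135,140)),FR=((520,342),(408,105)),FL=((178,418),(550,292)),
b1=((205,72),(85,318)),b2=((302,55),(52,250)),r1=((560,155),(185,90)),r2=((592,258),(300,80)),
f1=((330,487),(610,205)),f2=((433,465),(568,145)),l1=((47,262),(365,368)),l2=((72,362),(508,352)))
X={k:tri(*v) for k,v in D.items()}
for k,(p,e) in X.items(): print(k,p.round(4),round(e,2))
X={k:v[0] for k,v in X.items()}
c=sum(X[k] for k in("BL","BR","FR","FL"))/4
w=(X["BL"]+X["FL"]-X["BR"]-X["FR"])/2; d=(X["BL"]+X["BR"]-X["FL"]-X["FR"])/2
yaw=np.arctan2(-w[0],w[1]);yd=np.arctan2(d[1],d[0])
print("c",c.round(4),"w",np.linalg.norm(w),"d",np.linalg.norm(d),"yaw",yaw,yd)
for k in"brfl":
    m=(X[k+"1"]+X[k+"2"])/2;g=yaw
    R=np.array([[np.cos(g),np.sin(g)],[-np.sin(g),np.cos(g)]])
    q=X[k+"1"]-X[k+"2"];print(k,m.round(4),"box frame",(R@(m-c)[:2]).round(4),"len",np.linalg.norm(q).round(4),"ang",np.arctan2(q[1],q[0]))
E
```

```text
BL [ 0.5589 -0.1104  0.0887] 0.63
BR [ 0.6115 -0.2715  0.0878] 0.68
FR [ 0.501  -0.3042  0.0907] 0.23
FL [ 0.4489 -0.1466  0.0894] 0.04
b1 [ 0.6213 -0.1517  0.0718] 1.51
b2 [ 0.6368 -0.1991  0.0744] 0.35
r1 [ 0.5947 -0.3231  0.0871] 0.52
r2 [ 0.5465 -0.3399  0.0851] 0.16
f1 [ 0.4239 -0.2184  0.0897] 0.41
f2 [ 0.4383 -0.2643  0.093 ] 0.6
l1 [ 0.5149 -0.0793  0.0942] 0.23
l2 [ 0.4674 -0.0945  0.0938] 1.04
c [ 0.5301 -0.2082  0.0892] w 0.167705210331016 d 0.11550176022792191 yaw 0.31716338006477185 0.30281151774481485
b [ 0.6291 -0.1754  0.0731] box frame [0.1043 0.0003] len 0.05 ang 1.8876827449477358
r [ 0.5706 -0.3315  0.0861] box frame [ 0.     -0.1298] len 0.0511 ang 0.3358803181782263
f [ 0.4311 -0.2413  0.0914] box frame [-0.1044 -0.0006] len 0.0483 ang 1.8749119636567229
l [ 0.4911 -0.0869  0.094 ] box frame [0.0008 0.1274] len 0.05 ang 0.3106562116564627
```

```bash
cat > go.py <<'E'
# usage: go.py bx by z [yaw offset]: remaining move in tool axes (z = tool down)
import sys,numpy as np
from scipy.spatial.transform import Rotation as R
from cell import ctrl, imaging, sensors, hand_in
c=np.array([.530,-.208]);g=.312
bx,by,z=map(float,sys.argv[1:4]);yo=float(sys.argv[4]) if len(sys.argv)>4 else 0
s=sensors.get_state();r=R.from_euler("xyz",s["orientation"])
t=np.r_[c+R.from_euler("z",g).as_matrix()[:2,:2]@[bx,by],z]
T=R.from_euler("xyz",[np.pi,0,g+yo])
B=R.from_euler("z",g).inv().apply(np.r_[np.array(s["ee_pos"][:2])-c,0])
print("rot",(r.inv()*T).as_rotvec().round(3),"delta(now axes)",r.inv().apply(t-s["ee_pos"]).round(4),"delta(target axes)",T.inv().apply(t-s["ee_pos"]).round(4),"box xy",B[:2].round(4),"z",round(s["ee_pos"][2],4),"F",np.round(s["force"],1))
E
python3 drive.py '[{"az":0.106}]' 0; python3 go.py -.084 0 .15
```

```text
t: 0.2
ee_pos: [0.2332, -0.5253, 0.2307]
orientation: [-3.14, 0.0, 0.309]
force: [0.5, 0.7, -0.1]
grip_width: 0.86
grip_force: 0.0
rot [-0.001  0.    -0.003] delta(now axes) [ 0.2953 -0.2116  0.0809] delta(target axes) [ 0.2959 -0.2108  0.0807] box xy [-0.3799 -0.2108] z 0.2307 F [ 0.5  0.7 -0.1]
```

```bash
python3 drive.py '[{"tx":0.04, "ty":-0.028}, {"tx":0.04, "ty":-0.028}, {"tx":0.04, "ty":-0.028}, {"tx":0.04, "ty":-0.028}, {"tx":0.04, "ty":-0.028}]' >/dev/null;python3 drive.py '[{"tx":0.032, "ty":-0.024}, {"tx":0.032, "ty":-0.024, "tz":0.01}, {"tx":0.032, "ty":-0.024, "tz":0.035}, {"tz":0.035}, {}]'; python3 go.py -.084 0 .15
python3 - <<'E'
from cell import ctrl, imaging, sensors, hand_in
import cv2
cv2.imwrite("pics/s1.png",imaging.camera("side")["img"][:300,120:520])
E
```

```text
t: 1.2
ee_pos: [0.446, -0.2322, 0.1492]
orientation: [-3.134, 0.007, 0.314]
force: [0.1, -0.2, 0.3]
grip_width: 0.001
grip_force: 0.0
rot [-0.008  0.007  0.002] delta(now axes) [ 0.0034  0.0027 -0.0008] delta(target axes) [ 0.0034  0.0027 -0.0008] box xy [-0.0874  0.0027] z 0.1492 F [ 0.1 -0.2  0.3]
```

View pics/s1.png

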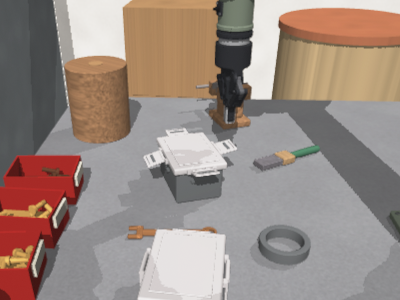

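The side view shows the shut fingertip at (232,118) in the crop, above the front flap at (228,147), as expected. Next I go down.

```bash
python3 drive.py '[{"tx":0.003, "ty":0.0025}, {"tz":0.03}, {"tz":0.03}, {"tz":0.02}, {}]'; python3 go.py -.084 0 .046
```

```text
t: 1.75
ee_pos: [0.4522, -0.2375, 0.0734]
orientation: [-3.141, 0.0, 0.31]
force: [-0.3, 0.5, 0.8]
grip_width: 0.001
grip_force: 0.0
rot [-0.     0.    -0.002] delta(now axes) [-0.0009 -0.0041  0.0274] delta(target axes) [-0.0009 -0.0041  0.0274] box xy [-0.0831 -0.0041] z 0.0734 F [-0.3  0.5  0.8]
```

```bash
python3 drive.py '[{"tz":0.012}, {"tz":0.012}, {"tz":0.003}, {}]'; python3 go.py -.077 0 .046; python3 drive.py '[{"tx":0.004}, {"tx":0.003}, {}]'; python3 go.py -.077 0 .046
```

```text
t: 2.15
ee_pos: [0.4522, -0.2364, 0.0462]
orientation: [-3.141, 0.0, 0.312]
force: [-1.0, -0.6, -0.3]
grip_width: 0.003
grip_force: 0.5
rot [-0.  0. -0.] delta(now axes) [ 0.0058 -0.0032  0.0002] delta(target axes) [ 0.0058 -0.0032  0.0002] box xy [-0.0828 -0.0032] z 0.0462 F [-1.  -0.6 -0.3]
t: 2.45
ee_pos: [0.4574, -0.2346, 0.0465]
orientation: [-3.141, 0.004, 0.314]
force: [-6.9, -4.0, 1.0]
grip_width: 0.002
grip_force: 4.0
rot [-0.     0.004  0.002] delta(now axes) [ 0.0002 -0.003   0.0005] delta(target axes) [ 0.0002 -0.003   0.0005] box xy [-0.0772 -0.003 ] z 0.0465 F [-6.9 -4.   1. ]
```

```bash
python3 drive.py '[{"tx":0.002}, {}]'; python3 go.py -.077 0 .046
```

```text
t: 2.65
ee_pos: [0.4574, -0.2346, 0.0465]
orientation: [-3.141, 0.008, 0.315]
force: [-12.8, -7.8, 4.7]
grip_width: 0.002
grip_force: 7.4
rot [-0.001  0.008  0.003] delta(now axes) [ 0.0003 -0.003   0.0005] delta(target axes) [ 0.0002 -0.003   0.0005] box xy [-0.0772 -0.003 ] z 0.0465 F [-12.8  -7.8   4.7]
```

It hits a firm stop at 15 N, so the front clip is flat. I'll back off, rise and cross to the back.

```bash
python3 drive.py '[{"tx":-0.012}, {"tx":-0.003, "tz":-0.03}, {"tz":-0.04}, {"tz":-0.03}, {}]'>/dev/null; python3 drive.py '[{"tx":0.045}, {"tx":0.045}, {"tx":0.045}, {"tx":0.04}, {}]';  python3 go.py .084 0 .046
```

```text
t: 3.65
ee_pos: [0.6177, -0.1825, 0.1452]
orientation: [3.141, -0.003, 0.315]
force: [-1.4, 0.8, -0.5]
grip_width: 0.003
grip_force: 0.0
rot [ 0.001 -0.003  0.003] delta(now axes) [-0.0076 -0.0027  0.0992] delta(target axes) [-0.0073 -0.0026  0.0992] box xy [ 0.0913 -0.0026] z 0.1452 F [-1.4  0.8 -0.5]
```

```bash
python3 drive.py '[{"tx":-0.006}, {"tz":0.03}, {"tz":0.03}, {"tz":0.01}, {}]'; python3 go.py .084 0 .046
```

```text
t: 4.15
ee_pos: [0.6094, -0.1871, 0.0778]
orientation: [3.138, -0.008, 0.31]
force: [6.7, 1.1, -1.0]
grip_width: 0.005
grip_force: 3.3
rot [ 0.003 -0.008 -0.002] delta(now axes) [ 0.0018 -0.0045  0.0318] delta(target axes) [ 0.002  -0.0044  0.0318] box xy [ 0.082  -0.0044] z 0.0778 F [ 6.7  1.1 -1. ]
```

```bash
python3 drive.py '[{"tx":0.003, "tz":0.005}, {"tz":0.012}, {"tz":0.012}, {"tz":0.003}, {}]'; python3 go.py .077 0 .046; python3 drive.py '[{"tx":-0.004}, {"tx":-0.003}, {}]'; python3 go.py .077 0 .046
```

```text
t: 4.65
ee_pos: [0.6086, -0.1853, 0.043]
orientation: [-3.14, 0.003, 0.312]
force: [-0.1, -0.1, -1.5]
grip_width: -0.001
grip_force: 0.0
rot [-0.002  0.003 -0.   ] delta(now axes) [-0.0048 -0.0026 -0.003 ] delta(target axes) [-0.0048 -0.0026 -0.003 ] box xy [ 0.0818 -0.0026] z 0.043 F [-0.1 -0.1 -1.5]
t: 4.95
ee_pos: [0.6083, -0.1871, 0.0453]
orientation: [3.138, -0.011, 0.311]
force: [13.2, 3.5, -3.8]
grip_width: -0.0
grip_force: 6.7
rot [ 0.003 -0.011 -0.001] delta(now axes) [-0.0039 -0.0042 -0.0008] delta(target axes) [-0.0039 -0.0042 -0.0007] box xy [ 0.0809 -0.0042] z 0.0453 F [13.2  3.5 -3.8]
```

The stop is at +0.0809, against -0.0772 at the front. That gives a 0.079 half-distance, exactly as predicted, so the back clip is flat. Next I retreat, turn by 90° and go to the left clip.

```bash
sed -i 's/^c=.*/c=np.array([.5317,-.2074]);g=.312/' go.py
python3 drive.py '[{"tx":0.012}, {"tx":0.003, "tz":-0.03}, {"tz":-0.04}, {"tz":-0.04}, {"tx":-0.04}]'>/dev/null
python3 drive.py '[{"tx":-0.03, "az":-0.143}, {"az":-0.143}, {"az":-0.143}, {"az":-0.143}, {"az":-0.143}]'>/dev/null
python3 drive.py '[{"az":-0.143}, {"az":-0.143}, {"az":-0.143}, {"az":-0.143}, {"az":-0.143}]'>/dev/null
python3 drive.py '[{"az":-0.141}, {}]';python3 go.py 0 .110 .15 1.571
```

```text
t: 6.65
ee_pos: [0.5503, -0.2044, 0.154]
orientation: [-3.139, -0.001, 1.882]
force: [-0.7, 0.7, 0.1]
grip_width: 0.0
grip_force: 0.0
rot [-0.002 -0.001 -0.001] delta(now axes) [ 0.1128 -0.0186  0.0042] delta(target axes) [ 0.1128 -0.0186  0.004 ] box xy [ 0.0186 -0.0028] z 0.154 F [-0.7  0.7  0.1]
```

```bash
python3 drive.py '[{"tx":0.04, "ty":-0.009}, {"tx":0.04, "ty":-0.009}, {"tx":0.031}, {}, {}]';python3 go.py 0 .110 .046 1.571
```

```text
t: 7.15
ee_pos: [0.4999, -0.1042, 0.1546]
orientation: [-3.141, 0.001, 1.882]
force: [-0.0, -0.7, 0.3]
grip_width: -0.005
grip_force: 0.0
rot [-0.     0.001 -0.001] delta(now axes) [ 0.0021 -0.0014  0.1086] delta(target axes) [ 0.002  -0.0014  0.1086] box xy [0.0014 0.108 ] z 0.1546 F [-0.  -0.7  0.3]
```

```bash
python3 drive.py '[{"tx":0.003, "tz":0.03}, {"tz":0.03}, {"tz":0.014}, {}]'; python3 drive.py '[{"tz":0.012}, {"tz":0.012}, {"tz":0.01}, {}]';python3 go.py 0 .105 .046 1.571
```

```text
t: 7.55
ee_pos: [0.4987, -0.1024, 0.0787]
orientation: [-3.139, -0.001, 1.88]
force: [-0.7, 0.6, -0.2]
grip_width: 0.002
grip_force: 0.0
t: 7.95
ee_pos: [0.4983, -0.1017, 0.0451]
orientation: [-3.139, -0.001, 1.882]
force: [-0.2, 0.4, 0.5]
grip_width: -0.001
grip_force: 0.0
rot [-0.002 -0.001 -0.001] delta(now axes) [-0.0058 -0.0007 -0.0009] delta(target axes) [-0.0058 -0.0007 -0.0009] box xy [0.0007 0.1108] z 0.0451 F [-0.2  0.4  0.5]
```

```bash
python3 drive.py '[{"tx":-0.004}, {"tx":-0.003}, {}]'; python3 go.py 0 .104 .046 1.571
```

```text
t: 8.25
ee_pos: [0.501, -0.108, 0.0464]
orientation: [-3.141, -0.001, 1.882]
force: [-1.3, 2.8, -2.0]
grip_width: 0.002
grip_force: 1.7
rot [-0.    -0.001 -0.001] delta(now axes) [-0.     -0.0013  0.0004] delta(target axes) [-0.     -0.0013  0.0004] box xy [0.0013 0.104 ] z 0.0464 F [-1.3  2.8 -2. ]
```

```bash
python3 drive.py '[{"tx":-0.003}, {}]'; python3 go.py 0 .104 .046 1.571
```

```text
t: 8.45
ee_pos: [0.5009, -0.1081, 0.0464]
orientation: [-3.141, -0.006, 1.88]
force: [-0.9, 15.3, 1.7]
grip_width: 0.0
grip_force: 7.5
rot [-0.001 -0.006 -0.003] delta(now axes) [ 0.     -0.0012  0.0004] delta(target axes) [ 0.     -0.0012  0.0004] box xy [0.0012 0.104 ] z 0.0464 F [-0.9 15.3  1.7]
```

The left clip reaches a firm stop at 0.104, exactly as predicted. Now the right clip.

```bash
python3 drive.py '[{"tx":0.014}, {"tx":0.003, "tz":-0.03}, {"tz":-0.04}, {"tz":-0.04}, {"tx":-0.04}]'>/dev/null
python3 drive.py '[{"tx":-0.04}, {"tx":-0.04}, {"tx":-0.04}, {"tx":-0.04}, {"tx":-0.02}]'>/dev/null;python3 drive.py '[{}]';python3 go.py 0 -.110 .046 1.571
```

```text
t: 9.55
ee_pos: [0.5653, -0.3074, 0.1564]
orientation: [3.141, 0.003, 1.88]
force: [-0.2, 1.2, -0.4]
grip_width: 0.003
grip_force: 0.0
rot [ 0.001  0.003 -0.003] delta(now axes) [-0.0042 -0.0013  0.1104] delta(target axes) [-0.0045 -0.0012  0.1104] box xy [ 0.0012 -0.1055] z 0.1564 F [-0.2  1.2 -0.4]
```

```bash
python3 drive.py '[{"tx":-0.005}, {"tz":0.03}, {"tz":0.03}, {"tz":0.014}]'; python3 drive.py '[{"tz":0.012}, {"tz":0.012}, {"tz":0.012}, {}]';python3 go.py 0 -.104 .046 1.571
```

```text
t: 9.95
ee_pos: [0.565, -0.3077, 0.0813]
orientation: [-3.14, -0.001, 1.884]
force: [-3.1, 0.1, 15.7]
grip_width: -0.001
grip_force: 6.1
t: 10.35
ee_pos: [0.5652, -0.308, 0.0449]
orientation: [-3.14, -0.002, 1.883]
force: [0.8, -1.2, -0.0]
grip_width: -0.002
grip_force: 0.4
rot [-0.002 -0.002  0.   ] delta(now axes) [ 0.0021 -0.001  -0.0011] delta(target axes) [ 0.0021 -0.001  -0.0011] box xy [ 0.001  -0.1061] z 0.0449 F [ 0.8 -1.2 -0. ]
```

```bash
python3 drive.py '[{"tx":0.004}, {"tx":0.003}, {}]'; python3 go.py 0 -.104 .046 1.571
```

```text
t: 10.65
ee_pos: [0.565, -0.306, 0.0461]
orientation: [3.141, 0.008, 1.885]
force: [3.8, -14.1, -9.8]
grip_width: 0.001
grip_force: 6.9
rot [0.001 0.008 0.002] delta(now axes) [ 0.0001 -0.0014  0.0001] delta(target axes) [ 0.0001 -0.0014  0.0001] box xy [ 0.0014 -0.1041] z 0.0461 F [  3.8 -14.1  -9.8]
```

The right clip also stops firmly at -0.104. I'll retreat and look.

```bash
python3 drive.py '[{"tx":-0.014}, {"tx":-0.003, "tz":-0.03}, {"tz":-0.04}, {"tz":-0.04}, {"tx":-0.04, "tz":-0.02}]'>/dev/null
python3 drive.py '[{"tx":-0.045}, {"tx":-0.045}, {"tx":-0.045}, {"tx":-0.02}, {}]'
python3 - <<'E'
from cell import ctrl, imaging, sensors, hand_in
import cv2,numpy as np
a=imaging.camera("top")["img"][165:300,305:465];b=imaging.camera("side")["img"][115:205,250:370]
cv2.imwrite("pics/end.png",np.hstack([cv2.resize(a,(400,338),interpolation=2),cv2.resize(b,(400,338),interpolation=2)]))
E
```

```text
t: 11.65
ee_pos: [0.6286, -0.5064, 0.175]
orientation: [-3.141, -0.001, 1.88]
force: [-0.1, -1.0, -0.6]
grip_width: -0.002
grip_force: 0.0
```

View pics/end.png

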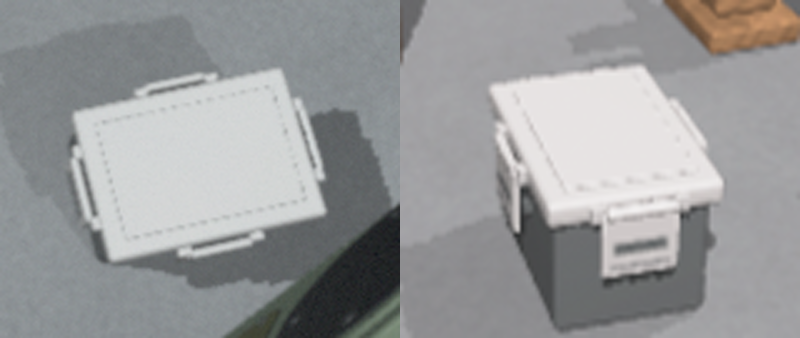

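All four clips now show only as thin strips against the sides in the top view: back (175,85), right (312,140), front (220,245) and left (85,190). In the side view the left and back clips hang vertical and flat.

```bash
python3 -c "
from cell import ctrl, imaging, sensors, hand_in
print(hand_in())"
```

```text
the job is handed in; nothing more can be done
None
```

All four clips on the open box are folded flat against its sides and the lid is locked; the job was handed in at about 12 s, with the arm clear of everything.

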